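# Complete the hot-drinks tray and slide it into the cup-shelf rack

### The job

Stand the loose spice jar upright in the empty middle compartment of the steel tray, between the two jars already in it. Then slide the loaded tray, all three jars standing upright in it, into the empty left-hand bay of the wooden rack until it is fully home, its front flush with that of the tray beside it, and let go. Do not disturb the milk jug or the tamper.

Things in the scene. Friction and masses are not known exactly. Their poses are not given: they have to be found in the camera images.
- rack: Fixed wooden two-bay rack, 174 deep, 200 wide, 147 high, on the counter, no floor. Origin: on the counter, middle of the EMPTY left bay's mouth; x into the bay, y left. Bay 76 wide between 12 thick panels (rounded noses foremost at x=0), back at x=166; roof from x=60 on, underside z=135, cups on it. Right bay (y=-88) holds a fixed like tray, fully home, handle out to x=-72
- bay_home (a point): Where the steel tray's origin lies when fully home (its x along the rack's x): rack frame (81, 0, 0). Inside the bay, steel hold-down runners 10 to 13 above the counter stick 6 in from each side, x 24 to 164, their front ends bent up as a lead-in; the edges of the tray's base slide under them
- jar_tray: Loose steel tray, 0.35 kg, slides on the counter. Origin: centre of underside; x to its rear end (enters first). Base 162 x 72 x 4, its edges stand out 7.5 beside the walls (walls 57 wide, top z=36). Three compartments 50 x 51 at x=-53, 0, 53, floor z=4, dividers to z=24. Front plate x=-86 to -81, 84 wide, top z=55: wider than the bay, stops on the panel noses
- tray_grip (a point): Middle of the tray's wooden handle, tray frame (-130, 0, 40): a block 46 long in x (-153 to -107), 14 wide in y, z 28 to 52; grip from above with the fingers closing along the tray's y
- tray_gap (a point): middle of the floor of the tray's empty middle compartment, tray frame (0, 0, 4)
- cinnamon_jar: loose spice jar, upright cylinder 45 diameter x 106 high with a screw lid (lid from 85 up), 0.11 kg, origin at the centre of its underside; stands on the counter. z is its upright axis
- cocoa_jar: one of two like jars with wide lids, 47 diameter x 98 high, in the tray's rear compartment; origin at the centre of its underside, z up
- cocoa_jar_b: the other of these two jars, 47 diameter x 98 high, in the tray's front compartment next to the handle; origin at the centre of its underside, z up
- milk_jug: bystander: steel milk jug 89 x 119 x 99 high with a side handle, origin at the centre of its underside, z up
- tamper: bystander: coffee tamper, 58 diameter x 82 high, wooden handle up, origin at the centre of its underside, z up
Mind the look-alikes: they are no part of the job. What is shaped like the cinnamon_jar but turquoise is not meant.

How it is judged:
On the way, in this order (a step that is already met when the one before it is completed fails the run):
1. the spice jar stands upright in the tray's middle compartment (horizontal distance between cinnamon_jar and tray_gap below 0.008 m and z of cinnamon_jar in the frame of jar_tray below 0.009 m and angle between cinnamon_jar's own z axis and vertical below 0.1 rad), for 0.2 s.
2. the loaded tray is fully home in the empty bay (x of jar_tray in the frame of rack above 0.076 m and distance between jar_tray and bay_home below 0.006 m and angle between the x axis of jar_tray and the x axis of rack, either way round below 0.06 rad), for 0.2 s.
At the end, for the whole second after the job is handed in: The tray is within 6 mm of bay_home (at most 5 mm short), in line within 0.06 rad and level; the spice jar stands on the middle compartment's floor (within 8 mm of its centre) and the other two jars on theirs, all upright within 0.1 rad and at rest (all of step 1 and all of step 2 and angle between jar_tray's own z axis and vertical below 0.05 rad and horizontal distance between each of cocoa_jar, cocoa_jar_b and jar_tray below 0.06 m and z of each of cocoa_jar, cocoa_jar_b in the frame of jar_tray below 0.009 m and angle between each of cocoa_jar, cocoa_jar_b's own z axis and vertical below 0.1 rad and linear speed of jar_tray below 0.01 m/s and linear speed of cinnamon_jar below 0.02 m/s); the robot touches nothing.
It fails at once if the milk jug or the tamper is moved more than 3 cm or tipped (distance of any of milk_jug, tamper from where it was at the start of the episode above 0.03 m or angle between any of milk_jug, tamper's own z axis and vertical above 0.4 rad).
It fails at once if a jar already in the tray is tipped over or falls out of the tray (angle between any of cocoa_jar, cocoa_jar_b's own z axis and vertical above 0.5 rad or distance between any of cocoa_jar, cocoa_jar_b and jar_tray above 0.08 m).
It also fails if it takes over 58 s, if anything falls off the work surface, if the arm or the gripper's body presses on something with over 40 N, if the wrist force passes 120 N, or if a joint passes its speed limit or range.

### The arm

A 6-joint arm with a two-finger parallel gripper is mounted at the origin on a cart in front of the work surface, level with it; the furniture and walls round the work are solid. World frame = base frame: x ahead of the robot, y to its left, z up, the work surface at z = 0. Lengths are in m, angles in rad, forces in N, time in s.
With the tool pointing down it reaches from about 0.375 to 0.975 m from the base axis. Payload 3.8 kg.
Tool frame: the origin (TCP) lies at the very end of the fingers, on their centre line; the grasp point (between the pads) lies 19 mm behind it; z points along the fingers, y is the direction in which the jaws open and shut (so a half turn about z gives the same grasp; the last joint's range is limited). The gripper opens to 85 mm and grips with 20 to 120 N. Pads are 22 mm wide; open, the fingers measure 114 mm over their backs; the gripper's body (76 mm by 85 mm) begins 54 mm behind the grasp point. The pads swing forward as they close: fully open they stand 13 mm farther back than shut.
Start: joints at [-1.167, 0.264, 1.604, -0, 1.274, -0.037], TCP at [0.288, -0.61, 0.231] pointing down, gripper open.
Joint ranges: [-2.63, 2.63], [-0.94, 2.18], [0.31, 2.57], [-1.31, 4.45], [0, 2.66], [-2.55, 2.55]. Speed limits (rad/s): [2.57, 2.57, 3.14, 3.14, 3.14, 3.14].

### API

Orientations are given as a rotation vector (axis times angle).
In Python, from workcell import status, read_camera, camera_info, order gives the robot as it stands.
- The arm moves only by the tool move_arm, never from a script. Its argument "deltas" is a list of rows, each a list of 3 entries, a list of its own where there are three numbers: the turn, a rotation vector about the world's x, y, z as a fraction of full scale, then the shift along the world's x, y, z as a fraction of full scale, then the closure, from -1 (fully open) to 1 (shut), so that 0 is half open. A call has 1 to 20 rows; each row is the pose to reach, as a shift and turn from the pose commanded when the call began; what a row does not reach only later rows make up. Full scale, the value 1, is 0.1 m for a shift and pi/2 rad for a turn. A row lasts 1/8 s, in which the tool goes at most 62.5 mm and 10.7 degrees, less where a joint would pass 70% of its speed; a pose out of reach is approached as far as the arm can. A call with a number of a shift or a turn outside -1 to 1 is refused whole. A call with a gripper value outside its range is refused whole. The fingers move at their own pace and stop on an object; "grip_force" is the grip in N (left out, the last holds). Time passes only in rows, so rows that repeat a pose let the fingers close. It gives the time, the measured TCP pose, the force and the opening at its end, in the units of the state.
- status.read_state(): the state, without advancing time (a new reading comes with each control period).
- read_camera(name): name is "scene" or "top"; returns (picture, depth): 420x560x3 uint8, red, green, blue; 420x560 float32, m along the optical axis (not along the pixel's ray), 0 where there is no reading.
- camera_info(name): a dict with "K" (3x3 intrinsics, pixels), "D" ([k1, k2, p1, p2, k3] as OpenCV has them; the pictures are not rectified), "R" (3x3) and "t" (3): a world point X has camera coordinates R X + t. Camera axes: x right, y down, z forward; pixel columns grow to the right and rows downward; lengths in m; the calibration is good to about 2 mm. A picture is of the moment at which its call begins. camera_info takes no time and is no camera call.
- order.finish_job(): hands the job in, once; it reports no verdict.
The state is a dict: "time": time; "q": joint angles; "joint_vel": joint speeds; "joint_torque": joint torques, N m; "tool_pos": TCP position; "tcp_rot": TCP orientation; "wrist_force": force on the tool from outside, world axes, zero at the start; "torque": the same for the moment, N m; "width": opening from 0.0 (shut) to 1.0 (fully open).
Only numpy, scipy, OpenCV 4.12 (cv2) and the standard library are available. Lean on these libraries where they do the work, as an engineer would, in place of code of your own. Each camera call takes 0.05 s, during which the arm holds its last target. There are 200 camera calls.

## Working session

There is one attempt and no reset: what is moved stays moved. The work goes in short steps, Python scripts to look and compute and a tool call to move; the robot and the scene stay as the last step left them, time stands still between calls to the robot, and variables do not carry over. Pictures are saved under pics/ and viewed, about 8 in all and at most 12, crops included, and the job is handed in when it is done.

Besides the shell and the picture viewer there is one more tool, called as name(argument=value, ...) on one line, values as JSON. move_arm: Moves the arm, as the interface text tells. Its arguments: {"type":"object","properties":{"deltas":{"type":"array","items":{"type":"array"}},"grip_force":{"type":"number"}},"required":["deltas"]}

```bash
mkdir -p pics; ls
cat > h.py <<'E'
import numpy as np, cv2
from workcell import status, read_camera, camera_info, order
def snap(name):
    im,d=read_camera(name); np.savez(f'{name}.npz',im=im,d=d); return im,d
def load(name):
    f=np.load(f'{name}.npz'); return f['im'],f['d']
def cloud(name,d):
    c=camera_info(name);K,D,R,t=[np.array(c[k],float) for k in('K','D','R','t')]
    h,w=d.shape;u,v=np.meshgrid(np.arange(w),np.arange(h))
    p=cv2.undistortPoints(np.stack([u,v],-1).reshape(-1,1,2).astype(float),K,D).reshape(h,w,2)
    P=np.dstack([p*d[...,None],d]); W=(P-t.ravel())@R
    W[d==0]=np.nan; return W
def proj(name,X):
    c=camera_info(name);K,D,R,t=[np.array(c[k],float) for k in('K','D','R','t')]
    return cv2.projectPoints(np.array(X,float).reshape(-1,3),cv2.Rodrigues(R)[0],t,K,D)[0].reshape(-1,2)
E
python3 - <<'E'
from h import *
for n in('scene','top'):
    im,d=snap(n); c=camera_info(n); print(n,-np.array(c['R']).T@np.array(c['t']).ravel())
    cv2.imwrite(f'pics/{n}0.png',cv2.resize(im[...,::-1],(784,588)))
print(status.read_state())
E
```

```text
pics
scene [-0.39335088 -1.25745911  0.72326808]
top [ 0.45379575 -0.04644468  1.2302312 ]
{'time': 0.1, 'q': array([-1.16689564e+00,  2.64710246e-01,  1.60524577e+00,  3.60093920e-05,
        1.27370013e+00, -3.69144679e-02]), 'joint_vel': array([ 0.000135  , -0.00113104, -0.00356288, -0.0010147 , -0.00117897,
        0.00033882]), 'joint_torque': array([ 9.00281284e-04, -5.16707253e+01, -3.68588841e+01, -6.75085630e-05,
        6.24021210e-03,  1.64065131e-05]), 'tool_pos': array([ 0.28774627, -0.60986215,  0.23006017]), 'tcp_rot': array([-3.06361026e+00, -6.86376956e-01,  5.37920253e-04]), 'wrist_force': array([9.63130019e-02, 1.52440453e+00, 7.76793734e-04]), 'torque': array([-0.06768967, -0.03015069, -0.05207875]), 'width': 0.9977447113149996}
```

View pics/scene0.png

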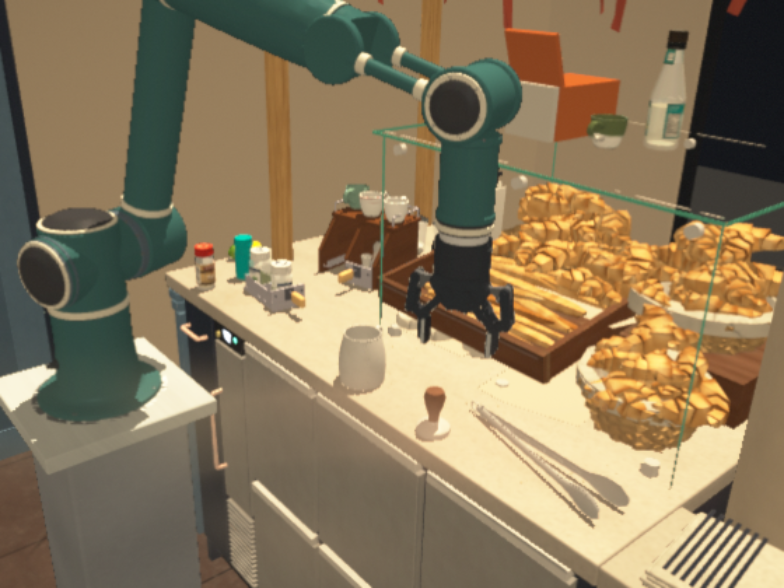

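View pics/top0.png

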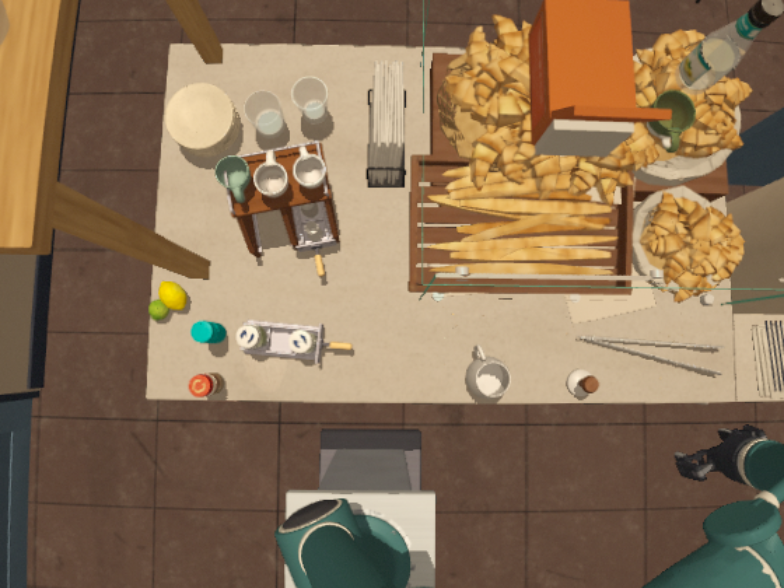

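The top view shows the rack at about (285,195) with its mouth towards the robot. The tray is at (282,340) with its handle to the right, and the red-lidded jar is at (203,385). The turquoise look-alike is at (207,332). Next I'll measure from an enlarged crop and the depth.

Run:
```python
from h import *
im,d=load('top')
c=im[90:295,95:265,::-1]
cv2.imwrite('pics/top_c.png',cv2.resize(c,None,fx=2.9*1.0,fy=2.9,interpolation=cv2.INTER_CUBIC))
W=cloud('top',d)
np.save('W.npy',W)
def px(u,v): return W[int(v),int(u)].round(4)
hsv=cv2.cvtColor(im,cv2.COLOR_RGB2HSV)
def comp(mask,name):
    P=W[mask]; P=P[~np.isnan(P).any(1)]
    print(name,len(P),P.mean(0).round(4),P.min(0).round(4),P.max(0).round(4))
    if len(P)>10:
        r=cv2.minAreaRect((P[:,:2]*1000).astype(np.float32)); print(r); 
        print(cv2.minEnclosingCircle((P[:,:2]*1000).astype(np.float32)))
vv,uu=np.mgrid[:420,:560]
def box(u0,u1,v0,v1): return (uu>=u0)&(uu<u1)&(vv>=v0)&(vv<v1)
Z=W[...,2]
comp(box(125,165,258,295)&(Z>.095)&(Z<.115),'jar lid')
comp(box(165,195,225,258)&(Z>.088)&(Z<.11),'cocoa')
comp(box(200,230,225,260)&(Z>.088)&(Z<.11),'cocoa_b')
comp(box(228,260,235,260)&(Z>.035)&(Z<.06),'handle')
comp(box(220,260,170,205)&(Z>.035)&(Z<.06),'R handle')
comp(box(130,165,220,255)&(Z>.05),'turq')
comp(box(325,370,240,290)&(Z>.02),'jug')
comp(box(160,260,95,185)&(Z>.14)&(Z<.155),'rack top')
```

```text
jar lid 216 [0.3785 0.3179 0.1052] [0.3564 0.2974 0.0952] [0.4002 0.3402 0.1113]
((378.34136962890625, 318.8189392089844), (43.3026008605957, 41.47675323486328), 35.105098724365234)
((378.1068115234375, 319.90679931640625), 22.941831588745117)
cocoa 233 [0.476  0.2273 0.1007] [0.4542 0.2054 0.0884] [0.4992 0.2517 0.1074]
((476.4903564453125, 228.3175811767578), (45.194908142089844, 44.02232360839844), 44.657310485839844)
((476.7903747558594, 228.41094970703125), 23.8784122467041)
cocoa_b 210 [0.4676 0.1218 0.101 ] [0.4446 0.1021 0.0883] [0.4891 0.1427 0.1096]
((466.8788757324219, 122.33126068115234), (44.43149948120117, 40.55819320678711), 0.8355346918106079)
((467.0450744628906, 122.69219970703125), 22.799911499023438)
handle 109 [0.4632 0.0597 0.0498] [0.4535 0.026  0.0383] [0.4941 0.0907 0.058 ]
((474.17340087890625, 58.42174530029297), (40.56649398803711, 64.56888580322266), 0.7122046947479248)
((474.17578125, 58.42660903930664), 37.80974197387695)
R handle 165 [0.651  0.0946 0.0494] [0.6064 0.0605 0.0351] [0.6891 0.12   0.0582]
((654.1146240234375, 98.3922119140625), (50.685768127441406, 87.43585205078125), 71.5736083984375)
((648.8464965820312, 81.52862548828125), 44.059967041015625)
turq 276 [0.484  0.3137 0.0974] [0.4639 0.2956 0.0517] [0.506  0.3413 0.1109]
((484.89776611328125, 316.85052490234375), (44.318843841552734, 42.6732177734375), 50.919246673583984)
((483.724609375, 318.4931640625), 23.293684005737305)
jug 421 [ 0.4072 -0.2475  0.0692] [ 0.3547 -0.3061  0.0201] [ 0.4654 -0.2176  0.1037]
((401.46044921875, -254.16612243652344), (107.18883514404297, 87.43595886230469), 55.730716705322266)
((412.2447509765625, -257.1163330078125), 58.41413116455078)
rack top 1634 [0.7739 0.1662 0.147 ] [0.7087 0.0647 0.14  ] [0.8594 0.2639 0.155 ]
((784.6207885742188, 172.49058532714844), (118.31278228759766, 202.03302001953125), 11.665586471557617)
((784.387451171875, 172.35153198242188), 113.75314331054688)
```

View pics/top_c.png

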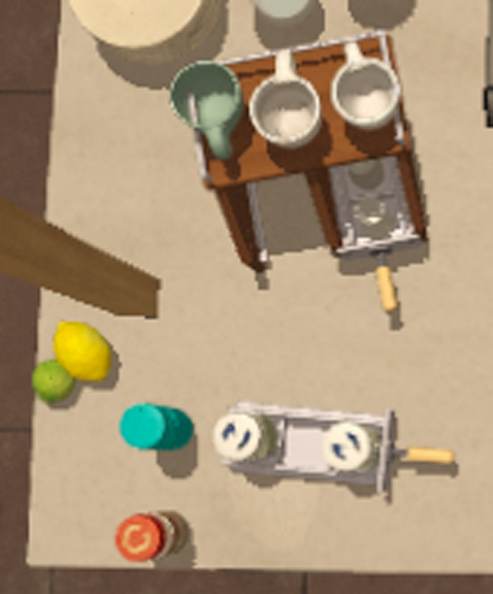

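```bash
cat >> h.py <<'E'
def T(x,y,yaw,P):
    c,s=np.cos(yaw),np.sin(yaw); P=np.array(P,float)
    return np.c_[x+c*P[:,0]-s*P[:,1], y+s*P[:,0]+c*P[:,1], P[:,2]]
def rect(x0,x1,y0,y1,z): return np.array([[x0,y0,z],[x1,y0,z],[x1,y1,z],[x0,y1,z]])/1000.
TR=[rect(-86,-81,-42,42,55),rect(-81,81,-36,36,4),rect(-153,-107,-7,7,52),rect(-81,81,-28.5,28.5,36)]
RK=[rect(60,174,-144,56,147),rect(0,60,-50,-38,0),rect(0,60,38,50,0),rect(0,60,-138,-126,0)]+[r+np.array([.081,-.088,0]) for r in (TR[0],TR[2])]
def overlay(name,im,items,f,u0,u1,v0,v1,fn):
    c=cv2.resize(im[v0:v1,u0:u1,::-1],None,fx=f,fy=f,interpolation=cv2.INTER_CUBIC)
    for (pose,rs,col) in items:
        for r in rs:
            p=(proj(name,T(*pose,r))-[u0,v0]+.5)*f
            cv2.polylines(c,[np.round(p*8).astype(np.int32)],True,col,1,cv2.LINE_AA,3)
    cv2.imwrite(fn,c)
E
python3 - <<'E'
from h import *
im,d=load('top'); W=np.load('W.npy')
# noise of the plane, post depth
print('counter z',np.nanmedian(W[205:225,200:300,2]), 'post',W[192,140:148].round(3)[::3])
Z=W[...,2]; vv,uu=np.mgrid[:420,:560]
m=(uu>228)&(uu<262)&(vv>240)&(vv<256)&(Z>.04)&(Z<.06); P=W[m]
m2=P[:,1]<.068; print('handle',m2.sum(),cv2.minAreaRect((P[m2,:2]*1000).astype(np.float32)),P[m2].mean(0))
tray=(.4718,.1754,np.radians(84.9)); rack=(.661,.192,np.radians(11.67))
overlay('top',im,[(tray,TR,(0,0,255)),(rack,RK,(255,0,255))],6,155,257,160,260,'pics/ov1.png')
E
```

```text
counter z -0.00048278713534627546 post [[0.611 0.34  0.09 ]
 [0.615 0.339 0.068]
 [0.619 0.34  0.039]]
handle 71 ((460.8362731933594, 46.60803985595703), (41.77039337158203, 13.41453742980957), 84.36734008789062) [0.46083992 0.04659451 0.04994744]
```

View pics/ov1.png

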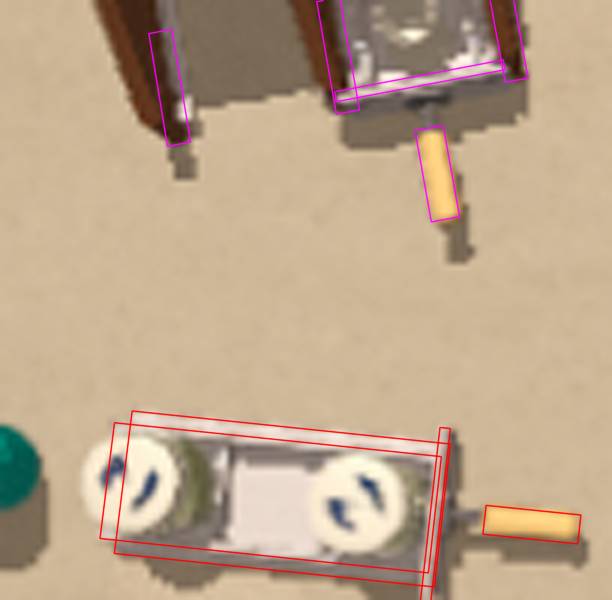

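The overlay fits the tray, the rack and the fixed handle to about 1–2 mm. I'll carry the gripper over to the jar along a safe arc.

move_arm(deltas=[[[0,0,0],[0.17,0.34,0],-1],[[0,0,0],[0.34,0.67,0],-1],[[0,0,0],[0.5,1,0],-1]])

```text
time: 0.48
tool_pos: [0.3381, -0.5092, 0.2305]
tcp_rot: [-3.065, -0.686, 0.0]
wrist_force: [0.2, -0.0, -0.2]
width: 1.0
```

move_arm(deltas=[[[0,0,0],[0.17,0.34,0],-1],[[0,0,0],[0.34,0.67,0],-1],[[0,0,0],[0.5,1,0],-1]])

```text
time: 0.85
tool_pos: [0.3882, -0.409, 0.2307]
tcp_rot: [-3.065, -0.687, 0.001]
wrist_force: [0.2, -0.4, 0.3]
width: 1.0
```

move_arm(deltas=[[[0,0,0],[0.17,0.34,0],-1],[[0,0,0],[0.34,0.67,0],-1],[[0,0,0],[0.5,1,0],-1]])

```text
time: 1.23
tool_pos: [0.4382, -0.3091, 0.2308]
tcp_rot: [-3.065, -0.687, 0.001]
wrist_force: [1.1, -1.0, 0.3]
width: 0.998
```

move_arm(deltas=[[[0,0,0.04],[0,0.34,0],-1],[[0,0,0.08],[0,0.67,0],-1],[[0,0,0.11],[0,1,0],-1]])

```text
time: 1.6
tool_pos: [0.4376, -0.2092, 0.2308]
tcp_rot: [-2.993, -0.951, 0.001]
wrist_force: [1.0, -0.4, -0.3]
width: 0.998
```

move_arm(deltas=[[[0,0,0.04],[0,0.34,0],-1],[[0,0,0.08],[0,0.67,0],-1],[[0,0,0.11],[0,1,0],-1]])

```text
time: 1.98
tool_pos: [0.4375, -0.1093, 0.2309]
tcp_rot: [-2.901, -1.206, 0.001]
wrist_force: [0.2, -0.0, -0.4]
width: 1.003
```

move_arm(deltas=[[[0,0,0.04],[0,0.34,0],-1],[[0,0,0.08],[0,0.67,0],-1],[[0,0,0.11],[0,1,0],-1]])

```text
time: 2.35
tool_pos: [0.4375, -0.0094, 0.2309]
tcp_rot: [-2.786, -1.452, 0.001]
wrist_force: [0.6, -0.4, 0.2]
width: 1.0
```

move_arm(deltas=[[[0,0,0.04],[0,0.34,0],-1],[[0,0,0.08],[0,0.67,0],-1],[[0,0,0.11],[0,1,0],-1]])

```text
time: 2.72
tool_pos: [0.4375, 0.0906, 0.2309]
tcp_rot: [-2.65, -1.687, 0.001]
wrist_force: [-0.2, -0.8, -0.3]
width: 0.998
```

move_arm(deltas=[[[0,0,0.04],[-0.07,0.34,0],-1],[[0,0,0.08],[-0.14,0.67,0],-1],[[0,0,0.11],[-0.2,1,0],-1]])

```text
time: 3.1
tool_pos: [0.4173, 0.1905, 0.2309]
tcp_rot: [-2.495, -1.909, 0.001]
wrist_force: [0.2, -0.2, 0.3]
width: 0.995
```

move_arm(deltas=[[[0,0,0.04],[-0.13,0.34,0],-1],[[0,0,0.08],[-0.27,0.67,0],-1],[[0,0,0.11],[-0.4,1,0],-1]])

```text
time: 3.48
tool_pos: [0.3771, 0.2903, 0.2308]
tcp_rot: [-2.321, -2.117, 0.001]
wrist_force: [-0.4, 0.2, -0.2]
width: 1.0
```

move_arm(deltas=[[[0,0,0],[0,0.29,-0.3],-1],[[0,0,0],[0,0.29,-0.6],-1],[[0,0,0],[0,0.29,-0.9],-1],[[0,0,0],[0,0.29,-0.9],-1]])

```text
time: 3.98
tool_pos: [0.3756, 0.3168, 0.1382]
tcp_rot: [-2.322, -2.115, 0.011]
wrist_force: [0.7, -0.2, 0.2]
width: 0.996
```

move_arm(deltas=[[[0,0,0],[0,0,0],-1],[[0,0,0],[0,0,0],-1]])

```text
time: 4.22
tool_pos: [0.3791, 0.3192, 0.143]
tcp_rot: [2.323, 2.115, 0.005]
wrist_force: [0.8, 0.6, -0.1]
width: 0.999
```

Run:
```python
from h import *
s=status.read_state()
for k in s: print(k,np.round(s[k],4))
```

```text
time 4.225
q [ 0.6496 -0.0041  2.0756  0.      1.067   0.7431]
joint_vel [-0.0003 -0.0031  0.0016  0.0006 -0.0032 -0.0006]
joint_torque [ 3.28000e-02 -3.30441e+01 -3.33095e+01  2.40000e-03  1.32000e-02
 -0.00000e+00]
tool_pos [0.3791 0.3192 0.143 ]
tcp_rot [2.3227 2.115  0.0048]
wrist_force [ 0.8104  0.5919 -0.1222]
torque [ 0.0024  0.0503 -0.0062]
width 0.9986
```

move_arm(deltas=[[[0,0,0],[0,0,-0.18],-1],[[0,0,0],[0,0,-0.36],-1],[[0,0,0],[0,0,-0.54],-1],[[0,0,0],[0,0,-0.72],-1],[[0,0,0],[0,0,-0.82],-1],[[0,0,0],[0,0,-0.88],-1],[[0,0,0],[0,0,-0.88],-1],[[0,0,0],[0,0,-0.88],1],[[0,0,0],[0,0,-0.88],1],[[0,0,0],[0,0,-0.88],1],[[0,0,0],[0,0,-0.88],1],[[0,0,0],[0,0,-0.88],1],[[0,0,0],[0,0,-0.88],1]], grip_force=40)

```text
time: 5.85
tool_pos: [0.3786, 0.319, 0.054]
tcp_rot: [2.322, 2.115, 0.002]
wrist_force: [0.3, -0.0, 6.2]
width: 0.505
```

move_arm(deltas=[[[0,0,0],[0,0,0.2],1],[[0,0,0],[0,0,0.45],1],[[0,0,0],[0,0,0.7],1],[[0,0,0],[0,0,1],1]])

```text
time: 6.35
tool_pos: [0.377, 0.3178, 0.1528]
tcp_rot: [-2.322, -2.115, 0.004]
wrist_force: [0.2, -0.9, -1.2]
width: 0.511
```

move_arm(deltas=[[[0,0,0],[0,0,0.25],1],[[0,0,0],[0.2,-0.3,0.3],1],[[0,0,0],[0.4,-0.6,0.3],1],[[0,0,0],[0.65,-1,0.3],1]])

```text
time: 6.85
tool_pos: [0.4428, 0.2179, 0.1828]
tcp_rot: [-2.321, -2.117, 0.001]
wrist_force: [-0.1, -0.2, -1.1]
width: 0.509
```

move_arm(deltas=[[[0,0,0],[0.15,-0.22,0],1],[[0,0,0],[0.29,-0.43,0],1],[[0,0,0],[0.29,-0.43,0],1],[[0,0,0],[0.29,-0.43,0],1],[[0,0,0],[0.29,-0.43,0],1]])

```text
time: 7.48
tool_pos: [0.4713, 0.1761, 0.183]
tcp_rot: [-2.321, -2.116, 0.001]
wrist_force: [-0.1, -0.0, -1.1]
width: 0.511
```

Run:
```python
from h import *
im,d=snap('top'); W=cloud('top',d)
im2,_=snap('scene')
a=cv2.resize(im[200:280,140:260,::-1],(600,400),interpolation=cv2.INTER_CUBIC)
u,v=proj('scene',[.47,.175,.1])[0].astype(int);print(u,v)
b=cv2.resize(im2[v-50:v+50,u-50:u+50,::-1],(400,400),interpolation=cv2.INTER_CUBIC)
cv2.imwrite('pics/place.png',cv2.resize(np.hstack([a,b]),(800,320)))
print(status.read_state()['tool_pos'],status.read_state()['width'])
```

```text
191 183
[0.47151506 0.17616821 0.18315828] 0.5103801671773456
```

View pics/place.png

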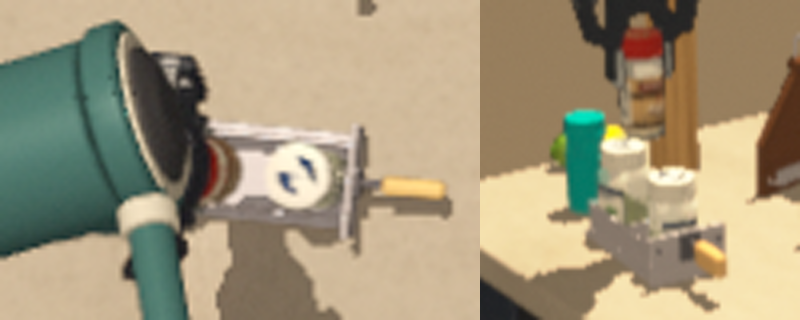

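The jar is held upright above the gap. I'll check its axis relative to the neighbouring jars in the scene camera's depth.

Run:
```python
from h import *
from scipy.optimize import least_squares
im,d=load('scene'); W=cloud('scene',d)
def fit(x,y,z0,z1,r,lab):
    m=(np.hypot(W[...,0]-x,W[...,1]-y)<.034)&(W[...,2]>z0)&(W[...,2]<z1)
    P=W[m][:,:2]
    s=least_squares(lambda c:np.hypot(*(P-c).T)-r,[x,y],loss='soft_l1',f_scale=.002)
    print(lab,len(P),s.x.round(4),np.abs(s.fun).mean().round(4))
fit(.472,.176,.135,.165,.0225,'jar low'); fit(.472,.176,.165,.2,.0225,'jar mid')
fit(.4765,.228,.07,.1,.0235,'cocoa'); fit(.467,.1225,.06,.1,.0235,'cocoa_b')
fit(.484,.317,.03,.1,.0225,'turq')
```

```text
jar low 125 [0.4716 0.1747] 0.0025
jar mid 179 [0.4706 0.1737] 0.0031
cocoa 144 [0.4795 0.2271] 0.0034
cocoa_b 195 [0.4701 0.1213] 0.0031
turq 219 [0.4863 0.3184] 0.003
```

move_arm(deltas=[[[0,0,0],[0.015,0,-0.2],1],[[0,0,0],[0.015,0,-0.4],1],[[0,0,0],[0.015,0,-0.6],1],[[0,0,0],[0.015,0,-0.8],1],[[0,0,0],[0.015,0,-0.95],1],[[0,0,0],[0.015,0,-0.95],1],[[0,0,0],[0.015,0,-0.95],1]])

```text
time: 8.45
tool_pos: [0.474, 0.1758, 0.0889]
tcp_rot: [2.322, 2.115, 0.001]
wrist_force: [-0.2, 0.2, -0.8]
width: 0.51
```

move_arm(deltas=[[[0,0,0],[0,0,-0.05],1],[[0,0,0],[0,0,-0.1],1],[[0,0,0],[0,0,-0.15],1],[[0,0,0],[0,0,-0.15],1]])

```text
time: 8.95
tool_pos: [0.4729, 0.1753, 0.0726]
tcp_rot: [-2.322, -2.115, 0.002]
wrist_force: [-0.4, -1.5, -1.6]
width: 0.51
```

move_arm(deltas=[[[0,0,0],[0,0,-0.05],1],[[0,0,0],[0,0,-0.09],1],[[0,0,0],[0,0,-0.12],1],[[0,0,0],[0,0,-0.14],1],[[0,0,0],[0,0,-0.14],1]])

```text
time: 9.57
tool_pos: [0.4733, 0.1755, 0.0591]
tcp_rot: [-2.322, -2.115, 0.001]
wrist_force: [-0.0, -0.3, -1.3]
width: 0.511
```

move_arm(deltas=[[[0,0,0],[0,0,-0.01],1],[[0,0,0],[0,0,-0.01],0.3],[[0,0,0],[0,0,-0.01],-0.5],[[0,0,0],[0,0,-0.01],-0.5],[[0,0,0],[0,0,-0.01],-0.5],[[0,0,0],[0,0,0.2],-0.5],[[0,0,0],[0,0,0.5],-0.5],[[0,0,0],[0,0,1],-0.5]])

```text
time: 10.58
tool_pos: [0.4718, 0.175, 0.1584]
tcp_rot: [-2.321, -2.114, 0.006]
wrist_force: [0.6, 0.3, 0.6]
width: 0.75
```

move_arm(deltas=[[[0,0,0],[0,-0.4,0.2],-0.5],[[0,0,0],[-0.05,-0.8,0.2],-0.5],[[0,0,0],[-0.1,-1,0.2],-0.5]])

```text
time: 10.95
tool_pos: [0.4636, 0.074, 0.18]
tcp_rot: [2.323, 2.113, 0.001]
wrist_force: [-0.4, -0.2, 0.6]
width: 0.752
```

move_arm(deltas=[[[0,0,0],[0,-0.5,0.2],-0.5],[[0,0,0],[0,-1,0.2],-0.5],[[0,0,0],[0,-1,0.2],-0.5]])

```text
time: 11.32
tool_pos: [0.4636, -0.0272, 0.1998]
tcp_rot: [2.327, 2.109, 0.0]
wrist_force: [-0.6, 0.2, -0.1]
width: 0.749
```

Run:
```python
from h import *
im,d=snap('top'); W=cloud('top',d); Z=W[...,2]
im2,_=snap('scene')
vv,uu=np.mgrid[:420,:560]
for u0,u1 in((165,192),(180,210),(200,230)):
    pass
for (x,y,z) in((.4765,.228,.1),(.472,.1755,.108),(.467,.1225,.1)):
    m=(np.hypot(W[...,0]-x,W[...,1]-y)<.028)&(Z>z-.006)
    P=W[m]; print(len(P),P.mean(0).round(4),cv2.minEnclosingCircle((P[:,:2]*1000).astype(np.float32)))
m=(uu>228)&(uu<262)&(vv>235)&(vv<260)&(Z>.04)&(Z<.06)&(W[...,1]<.068); P=W[m]
print(cv2.minAreaRect((P[:,:2]*1000).astype(np.float32)),P.mean(0))
a=cv2.resize(im[200:280,140:260,::-1],(600,400),interpolation=cv2.INTER_CUBIC)
u,v=191,183
b=cv2.resize(im2[v-30:v+70,u-50:u+50,::-1],(400,400),interpolation=cv2.INTER_CUBIC)
cv2.imwrite('pics/place2.png',cv2.resize(np.hstack([a,b]),(800,320)))
```

```text
216 [0.476  0.2284 0.1012] ((476.43304443359375, 228.79319763183594), 23.286352157592773)
205 [0.4722 0.1749 0.1098] ((472.013671875, 175.3492431640625), 22.54754066467285)
190 [0.468  0.1234 0.1015] ((467.3898010253906, 122.41204833984375), 22.455997467041016)
((0.0, 0.0), (0.0, 0.0), 0.0) [nan nan nan]<stdin>:11: RuntimeWarning: Mean of empty slice.
  ret = um.true_divide(
```

View pics/place2.png

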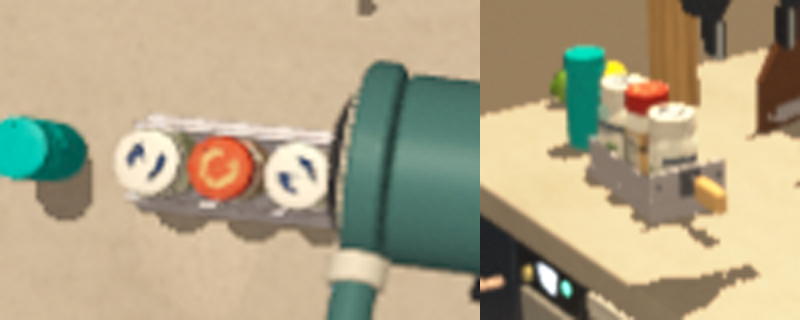

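The jar is seated and centred, with its lid at (472,175) mm, and the tray has not moved. Next I'll grip the handle.

move_arm(deltas=[[[0,0,0],[-0.03,0.35,-0.1],-0.5],[[0,0,0],[-0.03,0.68,-0.4],-0.5],[[0,0,0],[-0.03,0.68,-0.8],-0.5],[[0,0,0],[-0.03,0.68,-1],-0.5],[[0,0,0],[-0.03,0.68,-1],-0.5],[[0,0,0],[-0.03,0.68,-1],-0.5],[[0,0,0],[-0.03,0.68,-1],-0.5]])

```text
time: 12.3
tool_pos: [0.4617, 0.0439, 0.1007]
tcp_rot: [2.321, 2.115, 0.003]
wrist_force: [0.2, -0.4, 0.5]
width: 0.752
```

move_arm(deltas=[[[0,0,0],[-0.01,-0.025,-0.2],-0.5],[[0,0,0],[-0.01,-0.025,-0.4],-0.5],[[0,0,0],[-0.01,-0.025,-0.6],-0.5],[[0,0,0],[-0.01,-0.025,-0.73],-0.5],[[0,0,0],[-0.01,-0.025,-0.79],-0.5],[[0,0,0],[-0.01,-0.025,-0.79],-0.5],[[0,0,0],[-0.01,-0.025,-0.79],1],[[0,0,0],[-0.01,-0.025,-0.79],1],[[0,0,0],[-0.01,-0.025,-0.79],1],[[0,0,0],[-0.01,-0.025,-0.79],1],[[0,0,0],[-0.01,-0.025,-0.79],1],[[0,0,0],[-0.01,-0.025,-0.79],1]], grip_force=80)

```text
time: 13.8
tool_pos: [0.4604, 0.041, 0.021]
tcp_rot: [2.322, 2.115, 0.002]
wrist_force: [0.6, -1.2, 5.9]
width: 0.154
```

Run:
```python
from h import *
s=status.read_state(); print({k:np.round(s[k],4) for k in('tool_pos','tcp_rot','wrist_force','torque','width','q')})
im,d=snap('top'); W=cloud('top',d); Z=W[...,2]
for (x,y,z) in((.4765,.228,.1),(.472,.1755,.108),(.467,.1225,.1)):
    m=(np.hypot(W[...,0]-x,W[...,1]-y)<.028)&(Z>z-.006)
    P=W[m]; print(len(P),P.mean(0).round(4),cv2.minEnclosingCircle((P[:,:2]*1000).astype(np.float32)))
```

```text
{'tool_pos': array([0.4604, 0.041 , 0.021 ]), 'tcp_rot': array([2.3218e+00, 2.1147e+00, 1.9000e-03]), 'wrist_force': array([ 0.5588, -1.1929,  5.8975]), 'torque': array([-0.0879, -0.025 , -0.0497]), 'width': np.float64(0.1542), 'q': array([ 3.5000e-02,  1.0330e-01,  2.2307e+00, -1.0000e-04,  8.0600e-01,
        1.2840e-01])}
217 [0.4763 0.2285 0.1013] ((476.8471374511719, 229.01585388183594), 23.214893341064453)
188 [0.472  0.1767 0.1096] ((472.1171875, 175.7801055908203), 22.340652465820312)
59 [0.4648 0.1016 0.3992] ((463.2100830078125, 103.65840148925781), 18.82987403869629)
```

Run:
```python
import numpy as np
c0=np.array([.4725,.1757]);c1=np.array([.568,.173]);L=.1352
def pose(s):
    p=np.radians(84.66-73*s); return np.r_[c0+(c1-c0)*s-L*np.array([np.cos(p),np.sin(p)]),-73*s/90]
def run(s0,s1,n):
    a=pose(s0)
    for k in range(1,n+1):
        t=k/n; s=s0+(s1-s0)*(t-np.sin(2*np.pi*t)/2/np.pi)
        b=pose(s)-a; print(f"[[0,0,{b[2]:.3f}],[{b[0]*10:.3f},{b[1]*10:.3f},0],1],",end='')
    print()
run(0,.5,16); run(.5,1,16)
```

```text
[[0,0,-0.001],[-0.001,0.000,0],1],[[0,0,-0.005],[-0.005,0.001,0],1],[[0,0,-0.016],[-0.015,0.003,0],1],[[0,0,-0.037],[-0.034,0.008,0],1],[[0,0,-0.067],[-0.062,0.018,0],1],[[0,0,-0.106],[-0.097,0.036,0],1],[[0,0,-0.153],[-0.136,0.063,0],1],[[0,0,-0.203],[-0.176,0.100,0],1],[[0,0,-0.253],[-0.213,0.145,0],1],[[0,0,-0.299],[-0.244,0.193,0],1],[[0,0,-0.338],[-0.267,0.238,0],1],[[0,0,-0.369],[-0.282,0.276,0],1],[[0,0,-0.389],[-0.292,0.303,0],1],[[0,0,-0.401],[-0.296,0.318,0],1],[[0,0,-0.405],[-0.298,0.324,0],1],[[0,0,-0.406],[-0.299,0.325,0],1],
[[0,0,-0.001],[-0.000,0.001,0],1],[[0,0,-0.005],[-0.002,0.007,0],1],[[0,0,-0.016],[-0.006,0.023,0],1],[[0,0,-0.037],[-0.013,0.053,0],1],[[0,0,-0.067],[-0.022,0.098,0],1],[[0,0,-0.106],[-0.030,0.161,0],1],[[0,0,-0.153],[-0.034,0.238,0],1],[[0,0,-0.203],[-0.031,0.326,0],1],[[0,0,-0.253],[-0.022,0.419,0],1],[[0,0,-0.299],[-0.006,0.508,0],1],[[0,0,-0.338],[0.012,0.585,0],1],[[0,0,-0.369],[0.030,0.646,0],1],[[0,0,-0.389],[0.043,0.687,0],1],[[0,0,-0.401],[0.052,0.710,0],1],[[0,0,-0.405],[0.055,0.719,0],1],[[0,0,-0.406],[0.055,0.721,0],1],
```

move_arm(deltas=[[[0,0,-0.01],[-0.01,0.002,0],1],[[0,0,-0.035],[-0.033,0.008,0],1],[[0,0,-0.067],[-0.062,0.018,0],1],[[0,0,-0.106],[-0.097,0.036,0],1],[[0,0,-0.153],[-0.136,0.063,0],1],[[0,0,-0.203],[-0.176,0.1,0],1],[[0,0,-0.253],[-0.213,0.145,0],1],[[0,0,-0.299],[-0.244,0.193,0],1],[[0,0,-0.338],[-0.267,0.238,0],1],[[0,0,-0.369],[-0.282,0.276,0],1],[[0,0,-0.389],[-0.292,0.303,0],1],[[0,0,-0.401],[-0.296,0.318,0],1],[[0,0,-0.406],[-0.299,0.325,0],1]])

```text
time: 15.48
tool_pos: [0.4286, 0.0724, 0.021]
tcp_rot: [2.867, 1.282, -0.005]
wrist_force: [-5.7, -6.7, 14.4]
width: 0.151
```

move_arm(deltas=[[[0,0,-0.01],[-0.004,0.014,0],1],[[0,0,-0.035],[-0.013,0.051,0],1],[[0,0,-0.067],[-0.022,0.098,0],1],[[0,0,-0.106],[-0.03,0.161,0],1],[[0,0,-0.153],[-0.034,0.238,0],1],[[0,0,-0.203],[-0.031,0.326,0],1],[[0,0,-0.253],[-0.022,0.419,0],1],[[0,0,-0.299],[-0.006,0.508,0],1],[[0,0,-0.338],[0.012,0.585,0],1],[[0,0,-0.369],[0.03,0.646,0],1],[[0,0,-0.389],[0.043,0.687,0],1],[[0,0,-0.401],[0.052,0.71,0],1],[[0,0,-0.406],[0.055,0.721,0],1],[[0,0,-0.406],[0.055,0.721,0],1]])

```text
time: 17.23
tool_pos: [0.4299, 0.143, 0.021]
tcp_rot: [3.121, 0.317, -0.019]
wrist_force: [-19.4, -12.9, 31.0]
width: 0.153
```

Run:
```python
from h import *
s=status.read_state(); print({k:np.round(s[k],4) for k in('tool_pos','tcp_rot','wrist_force','torque','width','q')})
r=s['tcp_rot'];yaw=2*np.arctan2(r[1],r[0]); yaw=(yaw+np.pi/2)%np.pi-np.pi/2
p=s['tool_pos'][:2]+.1352*np.array([np.cos(yaw),np.sin(yaw)]); print(np.degrees(yaw),p)
im,d=snap('top'); W=cloud('top',d); np.save('W.npy',W)
rack=(.661,.192,np.radians(11.67))
overlay('top',im,[((p[0],p[1],yaw),TR[:2]+TR[3:],(0,0,255)),(rack,RK,(255,0,255))],6,145,257,140,240,'pics/ov2.png')
```

```text
{'tool_pos': array([0.4299, 0.143 , 0.021 ]), 'tcp_rot': array([ 3.1214,  0.3166, -0.0186]), 'wrist_force': array([-19.4103, -12.8601,  30.9713]), 'torque': array([-1.6908,  2.1601, -0.2807]), 'width': np.float64(0.1531), 'q': array([ 0.2677,  0.0957,  2.2394, -0.0028,  0.8189,  1.6383])}
11.583121255372504 [0.56230335 0.17013135]
```

View pics/ov2.png

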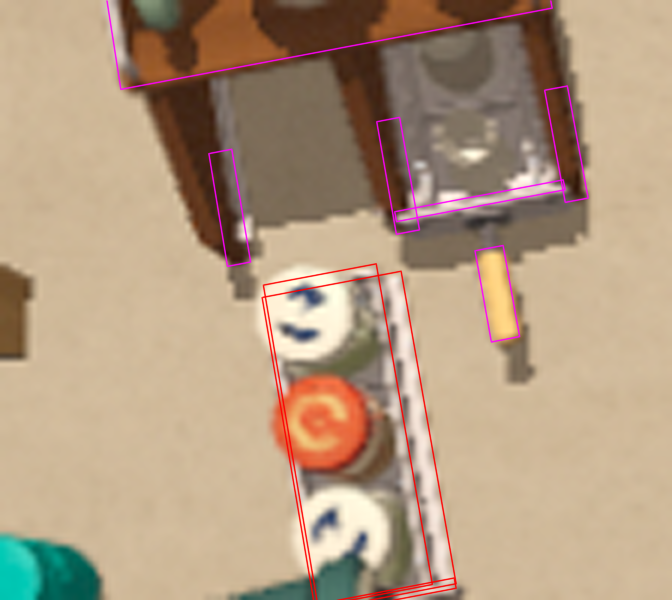

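The tray is lined up with the bay, its rear end about 15–20 mm short of the mouth. The tool is pressing down at 31 N, so I'll ease that off first.

move_arm(deltas=[[[0,0,0],[0,0,0.01],1],[[0,0,0],[0,0,0.01],1],[[0,0,0],[0,0,0.01],1]])

```text
time: 17.65
tool_pos: [0.4315, 0.1442, 0.021]
tcp_rot: [3.124, 0.315, -0.012]
wrist_force: [-9.5, -7.4, 16.0]
width: 0.152
```

move_arm(deltas=[[[0,0,0],[0,0,0.01],1],[[0,0,0],[0,0,0.01],1],[[0,0,0],[0,0,0.01],1]])

```text
time: 18.02
tool_pos: [0.4336, 0.1452, 0.0213]
tcp_rot: [3.125, 0.316, -0.004]
wrist_force: [-3.8, -2.1, -3.5]
width: 0.152
```

move_arm(deltas=[[[0,0,0],[0.05,0.01,0],1],[[0,0,0],[0.12,0.025,0],1],[[0,0,0],[0.19,0.04,0],1],[[0,0,0],[0.26,0.054,0],1],[[0,0,0],[0.33,0.068,0],1],[[0,0,0],[0.39,0.081,0],1],[[0,0,0],[0.39,0.081,0],1]])

```text
time: 18.9
tool_pos: [0.4753, 0.154, 0.0225]
tcp_rot: [-3.125, -0.317, -0.003]
wrist_force: [0.7, 0.6, -5.7]
width: 0.149
```

move_arm(deltas=[[[0,0,0],[0.06,0.012,-0.002],1],[[0,0,0],[0.13,0.027,-0.003],1],[[0,0,0],[0.2,0.041,-0.003],1],[[0,0,0],[0.27,0.056,-0.003],1],[[0,0,0],[0.34,0.07,-0.003],1],[[0,0,0],[0.41,0.085,-0.003],1],[[0,0,0],[0.48,0.099,-0.003],1],[[0,0,0],[0.48,0.099,-0.003],1]])

```text
time: 19.9
tool_pos: [0.5235, 0.1639, 0.0222]
tcp_rot: [-3.125, -0.317, -0.003]
wrist_force: [0.4, -0.1, -5.5]
width: 0.154
```

move_arm(deltas=[[[0,0,0],[0.06,0.012,0],1],[[0,0,0],[0.13,0.027,0],1],[[0,0,0],[0.2,0.041,0],1],[[0,0,0],[0.27,0.056,0],1],[[0,0,0],[0.34,0.07,0],1],[[0,0,0],[0.41,0.085,0],1],[[0,0,0],[0.48,0.099,0],1],[[0,0,0],[0.55,0.114,0],1],[[0,0,0],[0.6,0.124,0],1],[[0,0,0],[0.6,0.124,0],1]])

```text
time: 21.15
tool_pos: [0.5833, 0.1763, 0.0222]
tcp_rot: [-3.125, -0.317, -0.003]
wrist_force: [1.2, 0.2, -5.5]
width: 0.148
```

move_arm(deltas=[[[0,0,0],[0.05,0.01,0],1],[[0,0,0],[0.1,0.021,0],1],[[0,0,0],[0.15,0.031,0],1],[[0,0,0],[0.2,0.041,0],1],[[0,0,0],[0.22,0.045,0],1],[[0,0,0],[0.22,0.045,0],1]])

```text
time: 21.9
tool_pos: [0.6047, 0.1807, 0.022]
tcp_rot: [-3.125, -0.317, -0.002]
wrist_force: [1.4, 0.3, -5.8]
width: 0.154
```

move_arm(deltas=[[[0,0,0],[0.02,0.004,0],1],[[0,0,0],[0.04,0.008,0],1],[[0,0,0],[0.05,0.01,0],1],[[0,0,0],[0.05,0.01,0],1]])

```text
time: 22.4
tool_pos: [0.6082, 0.1813, 0.0218]
tcp_rot: [3.125, 0.317, -0.003]
wrist_force: [-4.8, -1.0, -2.4]
width: 0.148
```

move_arm(deltas=[[[0,0,0],[0.02,0.004,0],1],[[0,0,0],[0.03,0.006,0],1],[[0,0,0],[0.03,0.006,0],1]])

```text
time: 22.78
tool_pos: [0.6083, 0.1812, 0.0215]
tcp_rot: [3.124, 0.317, -0.013]
wrist_force: [-13.5, -4.1, 4.3]
width: 0.151
```

Run:
```python
from h import *
s=status.read_state(); print({k:np.round(s[k],4) for k in('tool_pos','tcp_rot','wrist_force','torque')})
im,d=snap('top'); im2,_=snap('scene')
u,v=proj('scene',[.68,.16,.08])[0].astype(int)
a=cv2.resize(im[110:230,140:260,::-1],(560,560),interpolation=cv2.INTER_CUBIC)
b=cv2.resize(im2[v-50:v+50,u-22:u+22,::-1],(240,560),interpolation=cv2.INTER_CUBIC)
cv2.imwrite('pics/home.png',np.hstack([a,b]))
```

```text
{'tool_pos': array([0.6083, 0.1812, 0.0215]), 'tcp_rot': array([ 3.1242,  0.3173, -0.0125]), 'wrist_force': array([-13.5006,  -4.0712,   4.2764]), 'torque': array([-0.4038,  1.6989,  0.1293])}
```

View pics/home.png

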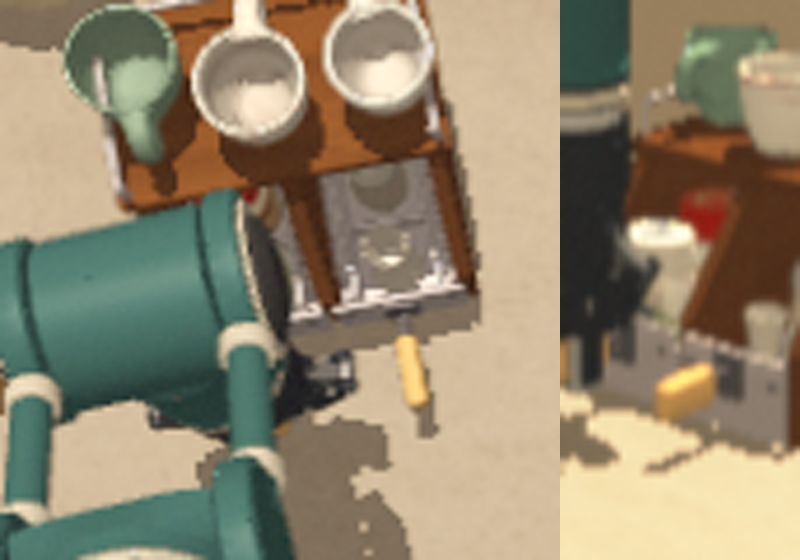

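The front plates are flush and the jars stand upright. I'll relieve the push, open and retreat straight up.

move_arm(deltas=[[[0,0,0],[-0.03,-0.006,0],1],[[0,0,0],[-0.03,-0.006,0],1],[[0,0,0],[-0.03,-0.006,0],0],[[0,0,0],[-0.03,-0.006,0],-0.2],[[0,0,0],[-0.03,-0.006,0],-0.2],[[0,0,0],[-0.03,-0.006,0],-0.2],[[0,0,0],[-0.03,-0.006,0.1],-0.2],[[0,0,0],[-0.03,-0.006,0.3],-0.2],[[0,0,0],[-0.03,-0.006,0.6],-0.2],[[0,0,0],[-0.03,-0.006,0.9],-0.2],[[0,0,0],[-0.03,-0.006,0.9],-0.2]])

```text
time: 24.25
tool_pos: [0.6124, 0.1824, 0.1173]
tcp_rot: [-3.124, -0.317, -0.014]
wrist_force: [0.7, 0.1, 1.0]
width: 0.599
```

move_arm(deltas=[[[0,0,0],[-0.3,-0.1,0.4],-0.2],[[0,0,0],[-0.6,-0.4,0.8],-0.2],[[0,0,0],[-1,-1,1],-0.2]])

```text
time: 24.62
tool_pos: [0.5163, 0.0916, 0.2114]
tcp_rot: [-3.125, -0.321, -0.007]
wrist_force: [0.9, -1.2, 0.7]
width: 0.599
```

move_arm(deltas=[[[0,0,0],[-0.1,-0.4,0],-0.2],[[0,0,0],[-0.2,-0.7,0],-0.2],[[0,0,0],[-0.2,-1,0],-0.2],[[0,0,0],[-0.2,-1,0],-0.2]])

```text
time: 25.12
tool_pos: [0.4952, -0.01, 0.2085]
tcp_rot: [3.126, 0.312, -0.0]
wrist_force: [0.2, -0.2, 0.0]
width: 0.601
```

Run:
```python
from h import *
s=status.read_state(); print({k:np.round(s[k],4) for k in('time','tool_pos','wrist_force','width')})
im,d=snap('top'); im2,_=snap('scene')
rack=(.661,.192,np.radians(11.67)); home=T(*rack,[[.081,0,0]])[0]
overlay('top',im,[((home[0],home[1],rack[2]),[TR[0],TR[2]],(0,0,255)),(rack,RK[-2:],(255,0,255))],5.6,160,260,110,210,'pics/e1.png')
u,v=proj('scene',[.68,.16,.08])[0].astype(int)
b=cv2.resize(im2[v-50:v+50,u-22:u+22,::-1],(240,560),interpolation=cv2.INTER_CUBIC)
cv2.imwrite('pics/end.png',np.hstack([cv2.imread('pics/e1.png'),b]))
W=cloud('top',d);Z=W[...,2]; c,sn=np.cos(rack[2]),np.sin(rack[2])
X=(W[...,0]-.661)*c+(W[...,1]-.192)*sn; Y=-(W[...,0]-.661)*sn+(W[...,1]-.192)*c
for y0 in(0,-.088):
    m=(abs(Y-y0)<.02)&(Z>.044)&(Z<.06)&(X<-.015)&(X>-.09)
    print(y0,m.sum(),X[m].min(),X[m].max(),Y[m].mean())
for xx in(.028,.081): 
    m=(np.hypot(X-xx,Y)<.028)&(Z>.095)&(Z<.12); print(xx,m.sum(),X[m].mean(),Y[m].mean(),np.median(Z[m]))
```

```text
{'time': np.float64(25.125), 'tool_pos': array([ 0.4952, -0.01  ,  0.2085]), 'wrist_force': array([ 0.2383, -0.1947,  0.0248]), 'width': np.float64(0.6013)}
0 84 -0.07366330594739248 -0.015082823233989488 -7.275766341840792e-05
-0.088 81 -0.07235085479107531 -0.016793166482681088 -0.08754715943763612
0.028 203 0.025849708032763107 4.8071625645184776e-05 0.10163585230673576
0.081 51 0.06302429825426924 -0.0013653530471515697 0.10751592190674068
```

View pics/end.png

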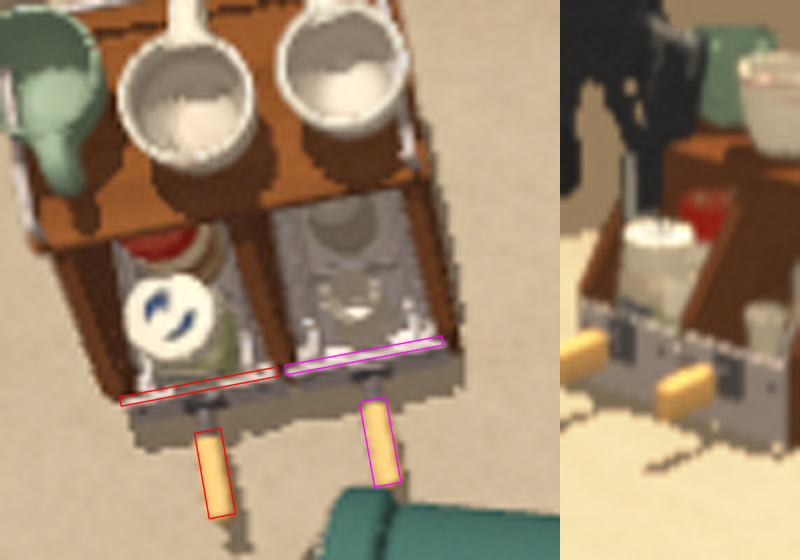

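```bash
python3 -c "
from workcell import order
print(order.finish_job())"
```

```text
the job is handed in; nothing more can be done
None
```

The loose cinnamon jar now stands in the tray's middle compartment. The loaded tray is fully home in the left bay, and the job is handed in at about 25 s.

**Jar placing:** after I let go, the jar's lid centre measured (472, 175) mm. The compartment centre was estimated at (472.5, 175.7) mm. The tray had not moved.

**Tray insertion:** I gripped the handle, turned the tray about 73° and slid it in until it met the stop, which pushed back with about 14 N. While turning the tray the tool pressed down with about 31 N. I eased that off before insertion, and the slide in was smooth.

**Last checks:**
- The handle end reads -73.7 mm in the rack frame, against -72.4 mm for the neighbouring tray. That is about 1 mm short and within pixel noise. The sideways offset is under 1 mm.
- The front plates look flush, and the front cocoa jar and the cinnamon jar look upright at the right height.
- The rear cocoa jar is under the roof, out of sight of the cameras. It was standing when last seen at the bay mouth, and nothing in the forces during insertion suggested it had moved.
- The gripper is clear, with near-zero wrist force.
- I never went near the milk jug or the tamper at low height, but I did not re-measure them at the end.

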